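Clear the saw table's offcuts from under the guard into the waste bin

ROBOT

A 6-joint arm with a two-finger parallel gripper is mounted at the origin on a cart in front of the work surface, level with it; the furniture and walls round the work are solid. World frame = base frame: x ahead of the robot, y to its left, z up, the work surface at z = 0. Lengths are in mm, angles in rad, forces in N, time in s.
With the tool pointing down it reaches from about 300 to 875 mm from the base axis. Payload 6.4 kg.
Tool frame: the origin (TCP) lies midway between the tips of the shut fingers; the grasp point (between the pads) lies 19 mm behind it; z points along the fingers, y is the line along which they close (so a half turn about z gives the same grasp; the last joint's range is limited). The gripper opens to 88 mm and grips with 3 to 60 N. Pads are 18 mm wide; open, the fingers measure 123 mm over their backs; the gripper's body (75 mm by 187 mm) begins 45 mm behind the grasp point.
Start: joints at [-1.55, 0.181, 1.607, -0, 1.354, -0.206], TCP at [129.31, -560.286, 238.714] pointing down, gripper open.
Joint ranges: [-2.99, 2.99], [-0.89, 2.07], [0.3, 2.58], [-1.14, 4.28], [0, 2.63], [-3.12, 3.12]. Speed limits (rad/s): [2.57, 2.57, 3.01, 3.14, 3.14, 3.14].

INTERFACE

Orientations are given as a rotation vector (axis times angle).
In Python, from cell import r, cams, job, nets gives the robot as it stands.
- The arm moves only by the tool carry_out, never from a script. Its argument "targets" is a list of rows, each a list of 5 numbers: the shift along the tool's x, y, z in mm, then the turn about the tool's z in degrees, then the opening, from 0 (shut) to 1 (fully open). A call has 1 to 5 rows; each row shifts and turns the commanded pose from where the row before left it, along the tool's axes as they then stand; what a row does not reach is not made up. A row lasts 1/8 s, in which the tool goes at most 62.5 mm and 10.7 degrees, less where a joint would pass 70% of its speed; a pose out of reach is approached as far as the arm can. A call with a gripper value outside its range is refused whole. The fingers move at their own pace and stop on an object; "squeeze" is the grip in N (left out, the last holds). Time passes only in rows, so rows that do not move let the fingers close. It gives the time, the measured TCP pose, the force, the opening and the grip force at its end, in the units of the state.
- r.get_obs(): the state, without advancing time (a new reading comes with each control period).
- cams.read_camera(name): name is "side" or "top" or "wrist"; returns the picture (400x640x3 uint8, blue, green, red); there is no depth.
- cams.camera_model(name): a dict with "fx", "fy", "cx", "cy" (pixels), "xyz" and "orientation" of the camera in the world. Camera axes: x right, y up, looking along -z (the intrinsics and any distortion apply to the point x, -y, -z); pixel columns grow to the right and rows downward; lengths in mm; the calibration is good to about 2 mm. A picture is of the moment at which its call begins: read the wrist's pose just before it. camera_model takes no time and is no camera call; for the wrist camera it gives the pose at the moment of the call.
- job.finish_job(): hands the job in; it is judged then, once.
Trained networks look in the newest picture that a camera, given by its name, has taken for a name from the list of things; names that differ only in an ending like _2 or _b are one class to them, and where a whole thing is asked for, a point or a joint stands for the part that bears it (a point fixed in the world has none). Each returns a list of dicts, best first, with "confidence" (0 to 1); they miss things now and then, are a little off and sometimes report something else, mostly with a low value. They report only what shows in the picture. A call takes as long as a camera call.
- nets.spot_in(thing, camera): "bbox" ([left, top, right, bottom] in pixels, round what is visible of it).
The state is a dict: "t": time; "joint_positions": joint angles; "joint_vel": joint speeds; "joint_efforts": joint torques, N m; "tool_pos": TCP position; "ee_rot": TCP orientation; "force": force on the tool from outside, world axes, zero at the start; "moment": the same for the moment, N m; "finger_gap": finger opening in mm; "grip_force": force on a finger pad.
Only numpy, scipy, OpenCV 4.12 (cv2) and the standard library are available. Lean on these libraries where they do the work, as an engineer would, in place of code of your own. Each camera call takes 0.05 s, during which the arm holds its last target. There are 200 camera calls.

TASK

Clear the three wooden offcuts, two chunky blocks and a thin slip, off the little saw table, out from under its fixed yellow wire guard, so that all three end up in the orange waste bin at one end of the table and none is left leaning on the table. Take care not to lean on or knock the guard or bear down hard on the table, do not shove the bin or the grey tray out of place, and leave what is in the grey tray and the other things on the bench alone.

Things in the scene. Friction and masses are not known exactly. Their poses are not given: they have to be found in the camera images.
- saw_table: Bench-top saw table, fixed. Origin on the bench under its centre, x to its rear, y along its length, z up. The flat aluminium top is 168 mm (x) by 360 mm (y) at z = 60 mm, open at both ends and at the front; the saw blade is lowered. A fence 50 mm high runs along the rear: its front face is at x = 72 mm. Housing 160 mm deep below the top. A bin or tray stands 9 mm beyond each end.
- guard: Fixed yellow wire guard, a flat open grille of bars 33 mm apart like a roof over the rear part of the table; frame as that of the saw table. It covers x = 0 to 95 mm, y = -170 to 170 mm; underside 125 mm above the table top (z = 185 mm), top of the bars at z = 193 mm; carried only from behind the fence, so it is open at the front and at both ends.
- guard_edge (a point): Middle of the guard's front edge, on its underside (axes as the saw table's).
- waste_bin: Orange open waste bin, loose, 0.9 kg, 200 mm (x; 216 mm over the rim) by 220 mm (y) by 50 mm high, walls 4 mm, so the rim is 10 mm below the table top. Origin at the centre of its underside. It stands at the left or the right end of the table.
- grey_tray: Grey open tray of the same size as the bin, loose, at the other end of the table; holds a tape roll and a clip that are to be kept. Origin at the centre of its underside.
- offcut_a: A chunky wooden offcut of pale wood with a dark knot on top, 84 mm long (its y axis), 46 mm deep (x) and 36 mm high (z); origin at the centre of its underside, which at the start lies on the saw table under the guard. Weight hidden, about 60 to 130 g.
- offcut_b: A thin flat slip of dark wood with a pale stripe along it, 86 mm long (its y axis), 48 mm deep (x) and only 6 mm thick (z), so that only a fingertip kept right down at the table top catches its edge; origin at the centre of its underside, which at the start lies on the saw table under the guard. Weight hidden, about 20 to 45 g.
- offcut_c: A chunky wooden offcut of plywood with dark layers, 76 mm long (its y axis), 45 mm deep (x) and 32 mm high (z); origin at the centre of its underside, which at the start lies on the saw table under the guard. Weight hidden, about 60 to 130 g.
- tape_roll: Brown tape roll, 66 mm across, 25 mm high, loose in the grey tray; to be left there.
- hinge_clip: Grey spring clip, 92 mm long, loose in the grey tray; to be left there.
- timer: White round timer with a dark knob, 64 mm across, 39 mm high, loose on the bench; to be left alone.
- offcut_a_mid (a point): Middle of offcut_a, 18 mm above its underside (axes as the offcut's).
- offcut_b_mid (a point): Middle of offcut_b, 3 mm above its underside (axes as the offcut's).
- offcut_c_mid (a point): Middle of offcut_c, 16 mm above its underside (axes as the offcut's).

How it is judged (in metres and radians):
At the end, for the whole second after the job is handed in: All three offcuts lie at rest inside the orange waste bin (middle within its outline and no more than 66 mm above its underside), none touches the saw table, the bin stands level, and the tape roll and the clip are still in the grey tray (x of offcut_a_mid in the frame of waste_bin between -0.1 and 0.1 m and y of offcut_a_mid in the frame of waste_bin between -0.11 and 0.11 m and z of each of offcut_a_mid, offcut_b_mid, offcut_c_mid in the frame of waste_bin below 0.066 m and contact force between each of offcut_a, offcut_b, offcut_c and saw_table below 0.03 N and linear speed of each of offcut_a, offcut_b, offcut_c below 0.03 m/s and x of offcut_b_mid in the frame of waste_bin between -0.1 and 0.1 m and y of offcut_b_mid in the frame of waste_bin between -0.11 and 0.11 m and x of offcut_c_mid in the frame of waste_bin between -0.1 and 0.1 m and y of offcut_c_mid in the frame of waste_bin between -0.11 and 0.11 m and angle between waste_bin's own z axis and vertical below 0.1 rad and linear speed of waste_bin below 0.02 m/s and x of tape_roll in the frame of grey_tray between -0.1 and 0.1 m and y of tape_roll in the frame of grey_tray between -0.11 and 0.11 m and z of each of tape_roll, hinge_clip in the frame of grey_tray below 0.05 m and x of hinge_clip in the frame of grey_tray between -0.1 and 0.1 m and y of hinge_clip in the frame of grey_tray between -0.11 and 0.11 m).
It fails at once if the guard was hit or leaned on with more than 15 N (contact force between any of the arm, the fingers and guard above 15 N).
It fails at once if the fingers bore down on the saw table with more than 80 N (contact force between the fingers and saw_table above 80 N).
It fails at once if the waste bin was shoved more than 40 mm (distance of waste_bin from where it was at the start of the episode above 0.04 m).
It fails at once if the grey tray was shoved more than 40 mm (distance of grey_tray from where it was at the start of the episode above 0.04 m).
It fails at once if the timer was moved more than 30 mm (distance of timer from where it was at the start of the episode above 0.03 m).
It also fails if it takes over 51 s, if anything falls off the work surface, if the arm or the gripper's body presses on something with over 40 N, if the wrist force passes 120 N, or if a joint passes its speed limit or range.

## Working session

There is one attempt and no reset: what is moved stays moved. The work goes in short steps, Python scripts to look and compute and a tool call to move; the robot and the scene stay as the last step left them, time stands still between calls to the robot, and variables do not carry over. Pictures are saved under pics/ and viewed, at most 10 in all, crops included, and the job is handed in when it is done.

Besides the shell and the picture viewer there is one more tool, called by a JSON object that holds its "api" and its "payload", one argument or row to a line. carry_out: Moves the arm, as the interface text tells. Its arguments: {"type":"object","properties":{"targets":{"type":"array","items":{"type":"array","items":{"type":"number"}}},"squeeze":{"type":"number"}},"required":["targets"]}

```bash
mkdir -p pics; cat > h.py <<'E'
from cell import r,cams,job,nets
import numpy as np,cv2
from scipy.spatial.transform import Rotation as R
def ray(cam,u,v,z):
    m=cams.camera_model(cam); o=np.array(m["xyz"],float)
    q=np.array(m["orientation"],float); M=R.from_rotvec(q) if q.size==3 else R.from_quat(q)
    d=M.apply([(u-m["cx"])/m["fx"],-(v-m["cy"])/m["fy"],-1.])
    return o+d*(z-o[2])/d[2]
def proj(cam,p):
    m=cams.camera_model(cam); M=R.from_rotvec(m["orientation"])
    c=M.inv().apply(np.array(p,float)-m["xyz"]); return [m["cx"]+m["fx"]*c[0]/-c[2], m["cy"]-m["fy"]*c[1]/-c[2]]
def tool(): 
    o=r.get_obs(); return np.array(o["tool_pos"]),R.from_rotvec(o["ee_rot"]),o
E
python3 - <<'E'
from h import *
np.set_printoptions(precision=1,suppress=True)
for c in("top","side"):
    cv2.imwrite(f"pics/{c}0.png",cams.read_camera(c)); print(c,cams.camera_model(c))
for n in("offcut_a","offcut_b","offcut_c","waste_bin","grey_tray","saw_table","guard","timer"):
    for c in ("top","side"):print(n,c,[(np.round(d["bbox"]),round(d["confidence"],2)) for d in nets.spot_in(n,c)[:3]])
p,M,o=tool();print(p,M.as_matrix(),o["t"],o["finger_gap"])
E
```

```text
top {'fx': 487.8566065500537, 'fy': 487.8566065500537, 'cx': 318.25736350100556, 'cy': 198.71864395510457, 'xyz': array([ 401.8,   11.7, 1422.2]), 'orientation': array([ 0.1, -0.1, -1.6])}
side {'fx': 361.0764050426093, 'fy': 361.0764050426093, 'cx': 327.8676954349035, 'cy': 195.75254850587766, 'xyz': array([221.4, 660.7, 730.7]), 'orientation': array([ 0.3, -1.2, -2.5])}
offcut_a top [(array([275., 178., 308., 197.]), 0.91), (array([356., 165., 385., 182.]), 0.81), (array([321., 173., 350., 190.]), 0.71)]
offcut_a side [(array([279., 220., 312., 252.]), 0.89), (array([313., 172., 333., 197.]), 0.77), (array([304., 197., 322., 217.]), 0.76)]
offcut_b top [(array([275., 178., 308., 197.]), 0.91), (array([356., 165., 385., 182.]), 0.81), (array([321., 173., 350., 190.]), 0.71)]
offcut_b side [(array([279., 220., 312., 252.]), 0.89), (array([313., 172., 333., 197.]), 0.77), (array([304., 197., 322., 217.]), 0.76)]
offcut_c top [(array([275., 178., 308., 197.]), 0.91), (array([356., 165., 385., 182.]), 0.81), (array([321., 173., 350., 190.]), 0.71)]
offcut_c side [(array([279., 220., 312
[... 170 characters left out ...]
 [(array([216., 258., 349., 375.]), 0.82), (array([264., 135., 341., 234.]), 0.52)]
grey_tray top [(array([394., 141., 488., 226.]), 0.74)]
grey_tray side [(array([319., 140., 384., 191.]), 0.62)]
saw_table top [(array([268., 145., 404., 234.]), 0.79), (array([319., 172., 350., 191.]), 0.59)]
saw_table side [(array([265., 133., 364., 269.]), 0.97)]
guard top [(array([263., 147., 400., 200.]), 0.9)]
guard side [(array([264., 140., 341., 233.]), 0.91)]
timer top [(array([331., 252., 352., 275.]), 0.93), (array([318., 172., 349., 190.]), 0.34)]
timer side [(array([378., 226., 399., 252.]), 0.72)]
[ 129.3 -560.3  238.7] [[ 1.   0.2  0. ]
 [ 0.2 -1.  -0. ]
 [-0.   0.  -1. ]] 0.9 88.47645486331214
```

```bash
python3 - <<'E'
import cv2,numpy as np
a=cv2.resize(cv2.imread("pics/top0.png")[125:290,175:500],None,fx=2.4,fy=2.4,interpolation=cv2.INTER_CUBIC)
cv2.imwrite("pics/topc.png",a)
b=cv2.resize(cv2.imread("pics/side0.png")[120:390,200:420],None,fx=2.2,fy=2.2,interpolation=cv2.INTER_CUBIC)
cv2.imwrite("pics/sidec.png",b)
E
```

```text
(no output)
```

View pics/topc.png

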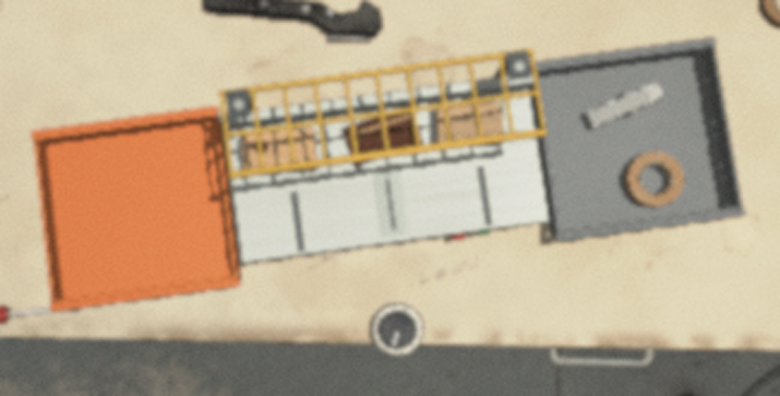

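View pics/sidec.png

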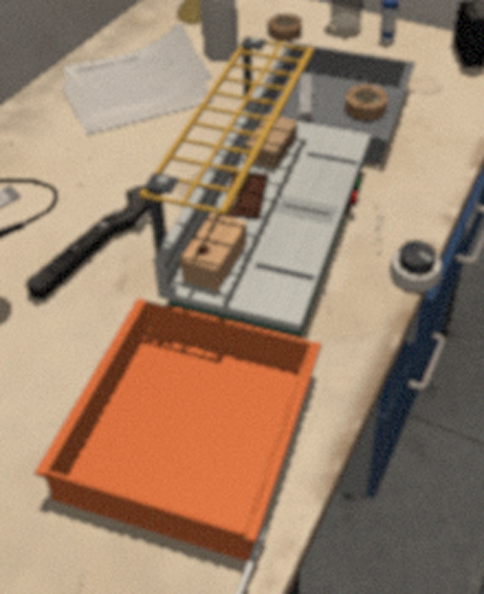

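The bin stands at the left (+y) end and the tray at the right. Offcut_a, with the knot, is nearest the bin (crop 280,150). The slip is in the middle (382,132) and the plywood block is on the right (470,118). All three sit near the guard's front edge. Next I work out the table's frame.

```bash
cat >> h.py <<'E'
def c2p(u,v): return u/2.4+175,v/2.4+125
E
python3 - <<'E'
from h import *
np.set_printoptions(precision=1,suppress=True)
fl=ray("top",*c2p(240,263),60); fr=ray("top",*c2p(549,219),60)
print("front corners",fl,fr,np.linalg.norm(fl-fr))
d=(fl-fr)/np.linalg.norm(fl-fr); yaw=np.arctan2(-d[0],d[1]); print("yaw",yaw,np.degrees(yaw))
X=np.array([np.cos(yaw),np.sin(yaw),0]);Y=np.array([-np.sin(yaw),np.cos(yaw),0])
O=(fl+fr)/2+84*X; O[2]=0; print("O",O)
T=lambda p:np.array([(p-O)@X,(p-O)@Y])
for n,u,v in(("gfl",232,178),("gfr",546,134),("grl",220,92),("grr",533,51)): print(n,T(ray("top",*c2p(u,v),189)))
for n,z,b in(("a",96,(275,178,308,197)),("b",66,(321,173,350,190)),("c",92,(356,165,385,182))):
    print(n,T(ray("top",(b[0]+b[2])/2,(b[1]+b[3])/2,z)),T(ray("top",b[0],b[3],z)),T(ray("top",b[2],b[1],z)))
for n,u,v,z in(("bin",138,208,50),("tray",640,140,50),("timer",395,328,39),("binFR",240,285,50),("binRR",218,107,50)): print(n,T(ray("top",*c2p(u,v),z)),ray("top",*c2p(u,v),z))
E
python3 - <<'E'
import cv2
a=cv2.resize(cv2.imread("pics/top0.png")[150:235,265:405],None,fx=5.6,fy=5.6,interpolation=cv2.INTER_CUBIC)
cv2.imwrite("pics/topd.png",a)
E
```

```text
front corners [441.3 152.1  60. ] [ 498.5 -206.2   60. ] 362.8415808649607
yaw 0.15827642901895506 9.068571379188073
O [552.9 -13.8   0. ]
gfl [  0.6 165.5]
gfr [  -0.2 -170.7]
grl [ 94.  166.2]
grr [  90.2 -171.2]
a [ 35.7 116.2] [ 16.2 164.5] [55.3 67.7]
b [39.1 -6.8] [21.1 36.8] [ 57.1 -50.6]
c [  43.8 -104.3] [ 26.2 -61.3] [  61.6 -147.4]
bin [ -2.5 293. ] [504.2 275.2  50. ]
tray [  -6.6 -303.8] [ 594.2 -314.8   50. ]
timer [-183.9   13.4] [369.1 -29.5  39. ]
binFR [-109.   185.8] [416.  152.4  50. ]
binRR [103.4 184.1] [626.  184.3  50. ]
```

View pics/topd.png

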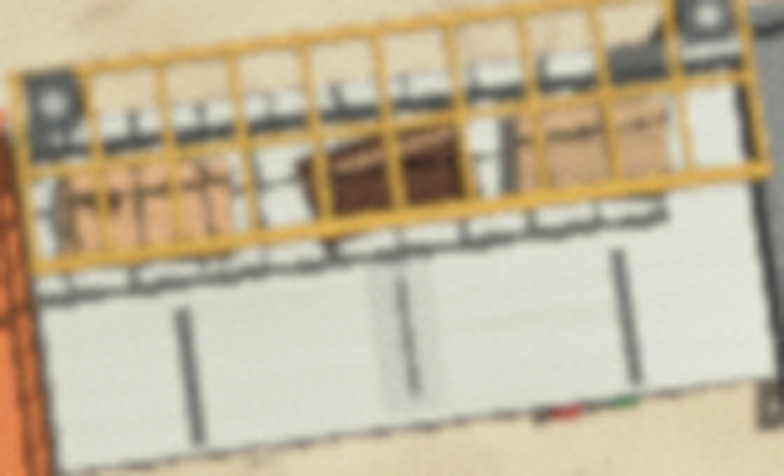

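View pics/side0.png

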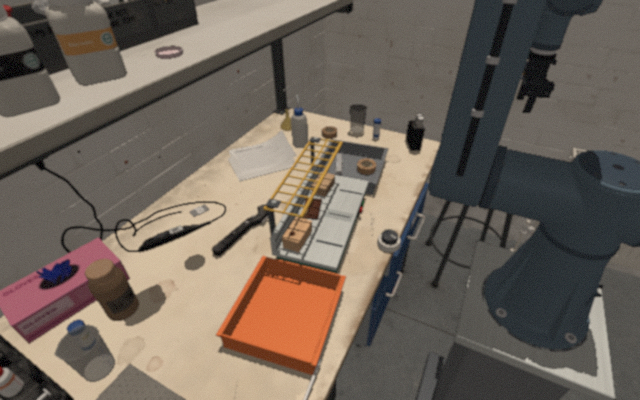

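```bash
python3 - <<'E'
from h import *
np.set_printoptions(precision=1,suppress=True)
a=cv2.imread("pics/side0.png")[0:130,480:640]
a=cv2.resize(a,None,fx=4.5,fy=4.5,interpolation=cv2.INTER_CUBIC); a=np.clip(a.astype(float)*2.0,0,255).astype(np.uint8)
p,M,o=tool()
for dz in(0,64,100,150,200):
    u,v=proj("side",p+[0,0,dz]); print(dz,u,v); cv2.circle(a,(int((u-480)*4.5),int(v*4.5)),4,(0,0,255),-1)
for s in(-93,93):
    u,v=proj("side",p+M.apply([0,s,-64])); print(s,u,v); cv2.circle(a,(int((u-480)*4.5),int(v*4.5)),4,(0,255,0),-1)
cv2.imwrite("pics/grip.png",a)
E
```

```text
0 522.8574949299955 104.84489469563475
64 530.1404644167701 85.09093642078841
100 534.4786848262997 73.3241666831758
150 540.8188018805586 56.12755368419204
200 547.5561713249269 37.853453383763906
-93 536.7936833087452 97.66500016360925
93 524.2924802155824 74.03875873630955
```

View pics/grip.png

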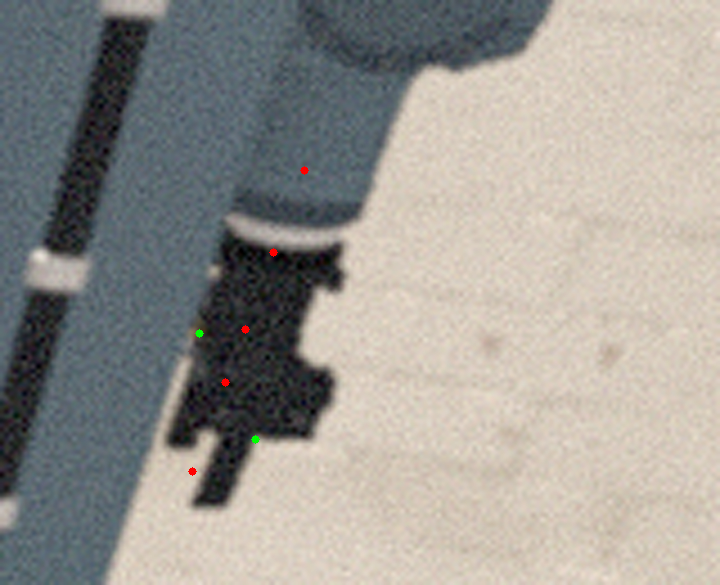

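```bash
cat >> h.py <<'E'
yaw=0.1583; X=np.array([np.cos(yaw),np.sin(yaw),0]);Y=np.array([-np.sin(yaw),np.cos(yaw),0]);O=np.array([552.9,-13.8,0])
T=lambda p:np.array([(p-O)@X,(p-O)@Y,p[2]])
W=lambda x,y,z:O+X*x+Y*y+np.array([0,0,z])
np.set_printoptions(precision=1,suppress=True)
def st():
    p,M,o=tool(); m=M.as_matrix()
    print("t %.2f"%o["t"],"table",T(p),"toolx-vs-tableY deg",np.degrees(np.arctan2(m[:,0]@-X,m[:,0]@Y)),"F",o["force"],"gap",o["finger_gap"])
def delta(x,y,z,ang=0): # move needed in tool axes to table-frame target, and turn so tool x -> table Y rotated ang
    p,M,o=tool(); m=M.as_matrix(); print("shift",M.inv().apply(W(x,y,z)-p),"turn",np.degrees(np.arctan2(m[:,0]@-X,m[:,0]@Y))-ang)
E
python3 - <<'E'
from h import *
for n,z,q in(("a",96,[(78,255),(235,243),(228,158),(68,178)]),("b",66,[(330,235),(470,195),(462,125),(305,160)]),("c",92,[(517,190),(668,165),(662,105),(512,122)])):
    P=[T(ray("top",u/5.6+265,v/5.6+150,z))[:2] for u,v in q]; print(n,*P,np.mean(P,0))
m=cams.camera_model("wrist");p,M,o=tool();print("wristcam in tool",M.inv().apply(np.array(m["xyz"])-p))
st(); delta(-110,56,238)
E
```

```text
a [ 18.6 153.3] [13.6 76.4] [55.6 74. ] [ 57.  153.1] [ 36.2 114.2]
b [14.4 29.5] [ 24.4 -42.7] [ 60.  -43.9] [53.6 36.5] [38.1 -5.2]
c [ 20.3 -64.1] [  22.  -139.2] [  51.9 -140.9] [ 54.  -66.7] [  37.1 -102.7]
wristcam in tool [  72.2    0.4 -146. ]
t 0.90 table [-504.4 -472.9  238.7] toolx-vs-tableY deg -86.07304764093125 F [ 0.   0.5 -0.1] gap 88.47645486331214
shift [ 429.7 -500.6    0.7] turn -86.07304764093125
```

```bash
python3 - <<'E'
from h import *
v=np.array([430,-500,0])/12
for i in range(12): print(np.round(R.from_euler("z",7.2*i,degrees=True).apply(v)[:2]))
E
```

```text
[ 36. -42.]
[ 41. -37.]
[ 45. -31.]
[ 49. -26.]
[ 51. -19.]
[ 53. -13.]
[55. -6.]
[55.  1.]
[54.  8.]
[53. 15.]
[51. 21.]
[48. 27.]
```

{"api": "carry_out", "payload": {
  "targets": [
    [36,-42,0,-7.2,1],
    [41,-37,0,-7.2,1],
    [45,-31,0,-7.2,1],
    [49,-26,0,-7.2,1],
    [51,-19,0,-7.2,1]
  ]
}}

```text
t: 1.52
tool_pos: [257.8, -315.3, 238.9]
ee_rot: [2.856, 1.308, 0.0]
force: [-0.3, -1.0, -0.2]
finger_gap: 87.9
grip_force: 0.0
```

{"api": "carry_out", "payload": {
  "targets": [
    [53,-13,0,-7.2,1],
    [55,-6,0,-7.2,1],
    [55,1,0,-7.2,1],
    [54,8,0,-7.2,1],
    [53,15,0,-7.2,1]
  ]
}}

```text
t: 2.15
tool_pos: [385.5, -72.0, 239.2]
ee_rot: [2.311, 2.126, 0.001]
force: [0.7, -1.6, 0.0]
finger_gap: 88.2
grip_force: 0.0
```

{"api": "carry_out", "payload": {
  "targets": [
    [51,21,0,-7.2,1],
    [48,27,0,-7.2,1],
    [0,0,0,0,1]
  ]
}}

```text
t: 2.52
tool_pos: [435.9, 27.6, 238.8]
ee_rot: [-2.023, -2.403, -0.001]
force: [-0.7, -0.3, -0.1]
finger_gap: 88.1
grip_force: 0.0
```

```bash
python3 - <<'E'
from h import *
st(); delta(-110,56,62); a=cams.read_camera("side"); cv2.imwrite("pics/s1.png",a)
p,M,o=tool(); u,v=proj("side",p+[0,0,90]); print(u,v)
x0=int(max(0,u-90));y0=int(max(0,v-70)); c=cv2.resize(a[y0:y0+150,x0:x0+180],None,fx=4,fy=4,interpolation=cv2.INTER_CUBIC)
c=np.clip(c.astype(float)*1.6,0,255).astype(np.uint8)
for q in([0,0,0],[0,0,-64],[0,93,-64],[0,-93,-64],[0,0,-108],[0,0,-130],[0,40,-130],[0,-40,-130],[0,93,-108],[0,-93,-108]):
    u,v=proj("side",p+M.apply(q)); cv2.circle(c,(int((u-x0)*4),int((v-y0)*4)),3,(0,0,255),-1)
cv2.imwrite("pics/s1c.png",c)
E
```

```text
t 2.52 table [-109.    59.3  238.8] toolx-vs-tableY deg 0.730190835206117 F [-0.7 -0.3 -0.1] gap 88.14378934828079
shift [ -3.4  -1.1 176.8] turn 0.730190835206117
366.35020407485047 145.2976488544253
```

View pics/s1c.png

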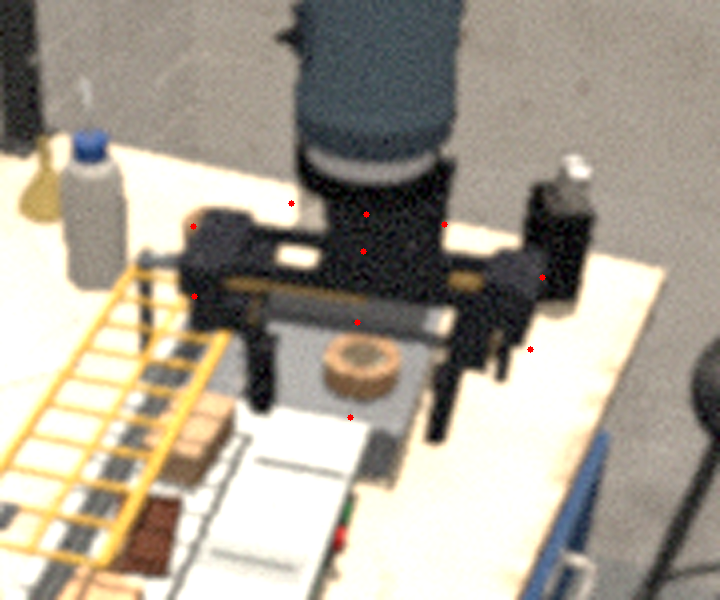

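The side slabs of the gripper reach about 108 mm above the TCP, so they pass under the guard at table height. The neck is narrow enough to stay in front of the guard's edge. I'll go down in front of it and reach one open finger under.

{"api": "carry_out", "payload": {
  "targets": [
    [-3,0,50,0.7,1],
    [0,0,60,0,1],
    [0,0,50,0,1],
    [0,0,12,0,1],
    [0,0,0,0,1]
  ]
}}

```text
t: 3.2
tool_pos: [435.8, 20.6, 67.1]
ee_rot: [-2.048, -2.381, 0.001]
force: [0.6, 0.8, -0.2]
finger_gap: 88.0
grip_force: 0.0
```

{"api": "carry_out", "payload": {
  "targets": [
    [0,25,0,0,1],
    [0,25,0,0,1],
    [0,15,0,0,1],
    [0,8,0,0,1],
    [0,0,0,0,1]
  ]
}}

```text
t: 3.82
tool_pos: [508.2, 32.4, 67.2]
ee_rot: [2.046, 2.383, 0.0]
force: [0.1, 0.6, -0.3]
finger_gap: 88.3
grip_force: 0.0
```

```bash
python3 - <<'E'
from h import *
st()
E
```

```text
t 3.83 table [-36.9  52.7  67.2] toolx-vs-tableY deg -0.3638607537562712 F [ 0.1  0.6 -0.3] gap 88.32373807414618
```

{"api": "carry_out", "payload": {
  "targets": [
    [10,4,0,0,1],
    [12,0,0,0,1],
    [12,0,0,0,1],
    [12,0,0,0,1],
    [12,0,0,0,1]
  ]
}}

```text
t: 4.45
tool_pos: [502.8, 91.3, 66.7]
ee_rot: [-2.046, -2.384, 0.0]
force: [-0.1, -1.0, 0.1]
finger_gap: 88.3
grip_force: 0.6
```

```bash
python3 - <<'E'
from h import *
st()
for c in("side","top"):
    a=cams.read_camera(c); cv2.imwrite(f"pics/{c}2.png",a)
    print([(np.round(d["bbox"]),round(d["confidence"],2)) for d in nets.spot_in("offcut_a",c)[:4]])
a=cv2.imread("pics/side2.png")[140:340,210:400];b=cv2.imread("pics/top2.png")[130:260,180:420]
a=cv2.resize(a,(475,500),interpolation=cv2.INTER_CUBIC)
b=cv2.resize(b,(600,325),interpolation=cv2.INTER_CUBIC)
b=cv2.resize(b,(325*240//130//1,325)) ; b=b[:, :]
k=np.zeros((598,600,3),np.uint8); k[:325,:600]=cv2.resize(b,(600,325)); s=cv2.resize(cv2.imread("pics/side2.png")[170:290,230:390],(364,273),interpolation=cv2.INTER_CUBIC); k[325:598,:364]=s
cv2.imwrite("pics/m2.png",k)
E
```

```text
t 4.45 table [-32.9 111.7  66.7] toolx-vs-tableY deg -0.3569901423670013 F [-0.1 -1.   0.1] gap 88.34700313231971
[(array([268., 229., 306., 264.]), 0.65)]
[(array([320., 174., 351., 190.]), 0.91), (array([358., 169., 387., 184.]), 0.66)]
```

View pics/m2.png

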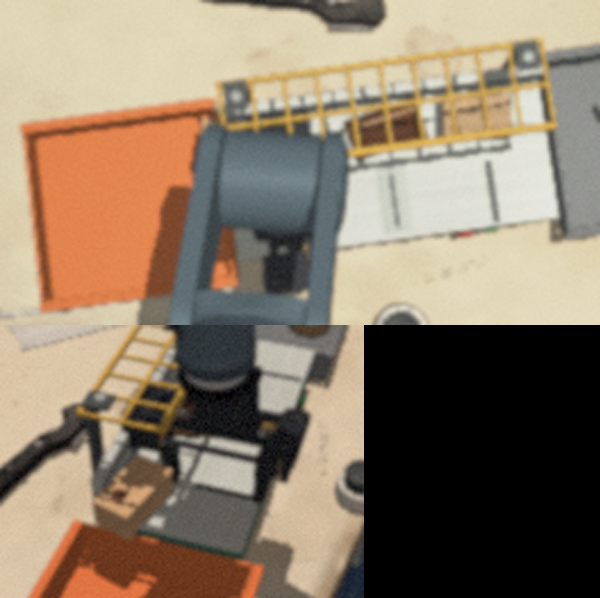

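The finger is pushing offcut_a (bottom-left panel, about 135,490) up to the table's end, with no guard contact. I'll keep going until it is over the bin.

{"api": "carry_out", "payload": {
  "targets": [
    [14,1,0,0,1],
    [14,0,0,0,1],
    [14,0,0,0,1],
    [14,0,0,0,1],
    [14,0,0,0,1]
  ]
}}

```text
t: 5.28
tool_pos: [492.3, 160.7, 66.4]
ee_rot: [-2.045, -2.383, 0.003]
force: [-3.1, -2.2, 1.5]
finger_gap: 88.1
grip_force: 2.3
```

{"api": "carry_out", "payload": {
  "targets": [
    [12,0,0,0,1],
    [12,0,0,0,1],
    [10,0,0,0,1],
    [0,0,0,0,1]
  ]
}}

```text
t: 5.78
tool_pos: [487.1, 194.1, 66.2]
ee_rot: [-2.044, -2.384, 0.003]
force: [-3.7, -1.2, 1.6]
finger_gap: 87.8
grip_force: 2.3
```

```bash
python3 - <<'E'
from h import *
st()
for c in("side","top"):
    a=cams.read_camera(c); cv2.imwrite(f"pics/{c}3.png",a)
    for n in("offcut_a","waste_bin"): print(n,[(np.round(d["bbox"]),round(d["confidence"],2)) for d in nets.spot_in(n,c)[:4]])
E
```

```text
t 5.78 table [-32.2 215.6  66.2] toolx-vs-tableY deg -0.30361165817170843 F [-3.7 -1.2  1.6] gap 87.77015681892753
offcut_a [(array([249., 266., 292., 287.]), 0.94), (array([266., 179., 367., 267.]), 0.22)]
waste_bin [(array([216., 256., 342., 372.]), 0.75), (array([379., 227., 401., 252.]), 0.25)]
offcut_a [(array([322., 172., 348., 191.]), 0.83), (array([357., 166., 384., 184.]), 0.62), (array([185., 164., 276., 254.]), 0.36)]
waste_bin [(array([186., 164., 274., 254.]), 0.85), (array([399., 139., 486., 225.]), 0.6)]
```

```bash
python3 - <<'E'
import cv2
s=cv2.resize(cv2.imread("pics/side3.png")[200:380,200:420],None,fx=3.3,fy=3.3,interpolation=cv2.INTER_CUBIC)
cv2.imwrite("pics/m3.png",s)
E
```

```text
(no output)
```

View pics/m3.png

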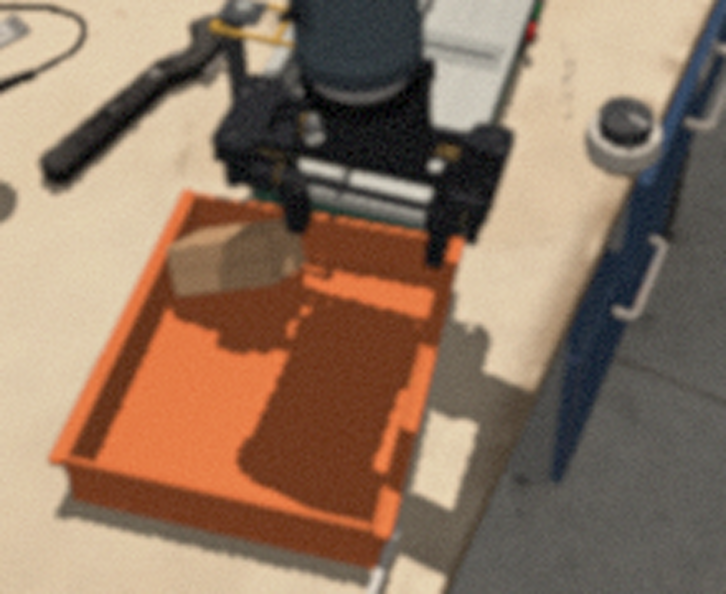

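Offcut_a has turned crosswise at the bin's near wall (about 235,255) and is pinned against the finger. I'll back the finger off to let it drop.

{"api": "carry_out", "payload": {
  "targets": [
    [0,-15,0,0,1],
    [0,-20,0,0,1],
    [-30,0,0,0,1],
    [-25,0,0,0,1],
    [0,0,0,0,1]
  ]
}}

```text
t: 6.7
tool_pos: [462.6, 132.7, 67.2]
ee_rot: [2.049, 2.38, 0.002]
force: [-0.6, -0.2, -0.0]
finger_gap: 88.3
grip_force: 0.0
```

```bash
python3 - <<'E'
from h import *
st()
for c in("side","top"):
    a=cams.read_camera(c); cv2.imwrite(f"pics/{c}4.png",a)
    for n in("offcut_a","waste_bin"): print(n,[(np.round(d["bbox"]),round(d["confidence"],2)) for d in nets.spot_in(n,c)[:4]])
for z in(0,4,22,40,60,80): print(z,"bbox centre/T if that height:",T(ray("side",271,276,z)))
E
```

```text
t 6.70 table [-66.1 158.9  67.2] toolx-vs-tableY deg -0.5211164218509782 F [-0.6 -0.2 -0. ] gap 88.28075925129443
offcut_a [(array([256., 277., 297., 303.]), 0.62), (array([310., 197., 316., 212.]), 0.56)]
waste_bin [(array([216., 259., 341., 375.]), 0.9)]
offcut_a [(array([359., 168., 387., 182.]), 0.65), (array([321., 172., 350., 188.]), 0.6), (array([232., 182., 257., 203.]), 0.53)]
waste_bin [(array([186., 165., 267., 255.]), 0.63)]
0 bbox centre/T if that height: [ 79.5 205.9   0. ]
4 bbox centre/T if that height: [ 77.8 208.7   4. ]
22 bbox centre/T if that height: [ 70.4 221.3  22. ]
40 bbox centre/T if that height: [ 63.  233.9  40. ]
60 bbox centre/T if that height: [ 54.8 247.9  60. ]
80 bbox centre/T if that height: [ 46.5 262.   80. ]
```

{"api": "carry_out", "payload": {
  "targets": [
    [-50,-19,0,0,1],
    [-60,0,0,0,1],
    [-60,0,0,0,1],
    [-60,0,0,0,1],
    [-55,0,0,0,1]
  ]
}}

```text
t: 7.62
tool_pos: [486.8, -152.5, 66.8]
ee_rot: [2.046, 2.383, 0.0]
force: [0.9, 0.2, 0.4]
finger_gap: 88.1
grip_force: 0.0
```

{"api": "carry_out", "payload": {
  "targets": [
    [-32,0,0,0.5,1],
    [0,0,2,0,1],
    [0,0,1.5,0,1],
    [0,0,1,0,1],
    [0,0,0,0,1]
  ]
}}

```text
t: 8.25
tool_pos: [491.1, -181.3, 62.1]
ee_rot: [-2.055, -2.376, -0.0]
force: [0.5, 0.2, -0.3]
finger_gap: 87.9
grip_force: 0.0
```

```bash
python3 - <<'E'
from h import *
st()
for c in("top","side"):
    a=cams.read_camera(c); cv2.imwrite(f"pics/{c}5.png",a)
    for n in("offcut_a","waste_bin"): print(c,n,[(np.round(d["bbox"]),round(d["confidence"],2)) for d in nets.spot_in(n,c)[:4]])
delta(-32,-158,62)
E
```

```text
t 8.25 table [ -87.4 -155.7   62.1] toolx-vs-tableY deg -0.7816231546584763 F [ 0.5  0.2 -0.3] gap 87.87970040575443
top offcut_a [(array([322., 175., 347., 188.]), 0.77), (array([357., 168., 383., 184.]), 0.71), (array([234., 179., 259., 214.]), 0.6)]
top waste_bin [(array([188., 165., 277., 257.]), 0.6)]
side offcut_a [(array([315., 172., 334., 194.]), 0.86), (array([305., 198., 321., 217.]), 0.84), (array([255., 277., 298., 305.]), 0.75)]
side waste_bin [(array([213., 258., 342., 373.]), 0.72)]
shift [-0.4 55.4  0.3] turn -0.8615570291156451
```

{"api": "carry_out", "payload": {
  "targets": [
    [-2,20,0.5,-0.8,1],
    [0,18,0,0,1],
    [0,12,0,0,1],
    [0,5,0,0,1],
    [0,0,0,0,1]
  ]
}}

```text
t: 9.18
tool_pos: [545.7, -176.1, 61.6]
ee_rot: [-2.04, -2.389, 0.0]
force: [-0.3, -0.5, -0.3]
finger_gap: 88.0
grip_force: 0.0
```

{"api": "carry_out", "payload": {
  "targets": [
    [12,0,0,0,1],
    [12,0,0,0,1],
    [12,0,0,0,1],
    [12,0,0,0,1],
    [12,0,0,0,1]
  ]
}}

```text
t: 9.8
tool_pos: [536.3, -116.0, 61.7]
ee_rot: [-2.04, -2.389, 0.0]
force: [0.2, -0.5, -0.8]
finger_gap: 88.5
grip_force: 0.5
```

```bash
python3 - <<'E'
from h import *
st()
for c in("top","side"):
    a=cams.read_camera(c); cv2.imwrite(f"pics/{c}6.png",a)
    for n in("offcut_a",): print(c,n,[(np.round(d["bbox"]),round(d["confidence"],2)) for d in nets.spot_in(n,c)[:4]])
E
```

```text
t 9.80 table [-32.5 -98.3  61.7] toolx-vs-tableY deg -0.05919328156733956 F [ 0.2 -0.5 -0.8] gap 88.46351055234881
top offcut_a [(array([306., 176., 336., 193.]), 0.83), (array([234., 182., 255., 214.]), 0.69), (array([337., 170., 358., 186.]), 0.58)]
side offcut_a [(array([255., 277., 296., 305.]), 0.93), (array([303., 182., 324., 206.]), 0.86), (array([293., 206., 316., 227.]), 0.63)]
```

{"api": "carry_out", "payload": {
  "targets": [
    [15,0,0,0,1],
    [15,0,0,0,1],
    [15,0,0,0,1],
    [15,0,0,0,1],
    [15,0,0,0,1]
  ]
}}

```text
t: 10.62
tool_pos: [524.6, -41.8, 61.8]
ee_rot: [2.04, 2.389, 0.0]
force: [-0.1, -1.9, 0.2]
finger_gap: 88.0
grip_force: 1.1
```

```bash
python3 - <<'E'
from h import *
st()
for c in("top","side"):
    a=cams.read_camera(c); cv2.imwrite(f"pics/{c}7.png",a)
    for n in("offcut_a",): print(c,n,[(np.round(d["bbox"]),round(d["confidence"],2)) for d in nets.spot_in(n,c)[:4]])
s=cv2.resize(cv2.imread("pics/side7.png")[150:340,210:400],None,fx=3.1,fy=3.1,interpolation=cv2.INTER_CUBIC)
cv2.imwrite("pics/m7.png",s)
E
```

```text
t 10.62 table [-32.3 -23.2  61.8] toolx-vs-tableY deg -0.061217674728125594 F [-0.1 -1.9  0.2] gap 87.95299184957821
top offcut_a [(array([284., 178., 309., 197.]), 0.81), (array([234., 179., 259., 215.]), 0.73), (array([313., 177., 320., 187.]), 0.47)]
side offcut_a [(array([295., 199., 320., 226.]), 0.94), (array([284., 221., 308., 246.]), 0.74), (array([255., 277., 299., 307.]), 0.56)]
```

View pics/m7.png

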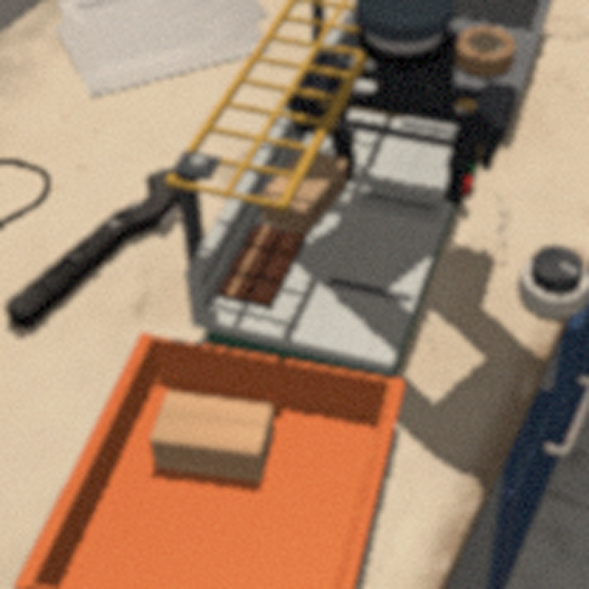

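Offcut_a lies flat in the bin (about 210,440). The finger (345,150) pushes the plywood block (305,190), which pushes the slip (260,260) ahead of it towards the bin. I'll carry on.

{"api": "carry_out", "payload": {
  "targets": [
    [15,0,0,0,1],
    [15,0,0,0,1],
    [15,0,0,0,1],
    [15,0,0,0,1],
    [15,0,0,0,1]
  ]
}}

```text
t: 11.45
tool_pos: [512.7, 32.5, 61.7]
ee_rot: [-2.04, -2.389, 0.0]
force: [0.4, -1.0, 0.8]
finger_gap: 88.4
grip_force: 0.5
```

{"api": "carry_out", "payload": {
  "targets": [
    [12,0,0,0,1],
    [12,0,0,0,1],
    [12,0,0,0,1],
    [12,0,0,0,1],
    [12,0,0,0,1]
  ]
}}

```text
t: 12.08
tool_pos: [503.5, 91.3, 61.7]
ee_rot: [-2.04, -2.389, 0.0]
force: [-0.1, -1.8, -0.4]
finger_gap: 88.0
grip_force: 0.4
```

```bash
python3 - <<'E'
from h import *
st()
for c in("top","side"):
    a=cams.read_camera(c); cv2.imwrite(f"pics/{c}8.png",a)
    for n in("offcut_a","waste_bin"): print(c,n,[(np.round(d["bbox"]),round(d["confidence"],2)) for d in nets.spot_in(n,c)[:4]])
E
```

```text
t 12.07 table [-32.2 111.6  61.7] toolx-vs-tableY deg -0.07931417539815097 F [-0.1 -1.8 -0.4] gap 88.01679156760103
top offcut_a [(array([234., 183., 258., 213.]), 0.77), (array([240., 179., 263., 197.]), 0.77), (array([267., 147., 398., 193.]), 0.36)]
top waste_bin [(array([187., 163., 275., 254.]), 0.94)]
side offcut_a [(array([256., 280., 298., 303.]), 0.95), (array([273., 228., 302., 261.]), 0.81), (array([257., 258., 289., 291.]), 0.61)]
side waste_bin [(array([215., 260., 340., 370.]), 0.74)]
```

{"api": "carry_out", "payload": {
  "targets": [
    [12,0,0,0,1],
    [12,0,0,0,1],
    [12,0,0,0,1],
    [12,0,0,0,1],
    [12,0,0,0,1]
  ]
}}

```text
t: 13.0
tool_pos: [493.9, 150.9, 61.6]
ee_rot: [-2.04, -2.389, 0.0]
force: [-0.5, -0.7, -0.2]
finger_gap: 87.8
grip_force: 0.1
```

```bash
python3 - <<'E'
from h import *
st()
for c in("top","side"):
    a=cams.read_camera(c); cv2.imwrite(f"pics/{c}9.png",a)
    for n in("offcut_a","waste_bin"): print(c,n,[(np.round(d["bbox"]),round(d["confidence"],2)) for d in nets.spot_in(n,c)[:4]])
s=cv2.resize(cv2.imread("pics/side9.png")[200:380,200:400],None,fx=3.3,fy=3.3,interpolation=cv2.INTER_CUBIC)
cv2.imwrite("pics/m9.png",s)
E
```

```text
t 13.00 table [-32.3 171.9  61.6] toolx-vs-tableY deg -0.054634496700192166 F [-0.5 -0.7 -0.2] gap 87.77920870599428
top offcut_a [(array([243., 179., 242., 187.]), 0.61), (array([245., 169., 263., 186.]), 0.53)]
top waste_bin [(array([188., 164., 269., 255.]), 0.94)]
side offcut_a [(array([257., 278., 296., 304.]), 0.86), (array([257., 242., 293., 275.]), 0.7), (array([215., 257., 340., 369.]), 0.23)]
side waste_bin [(array([214., 256., 340., 371.]), 0.78)]
```

View pics/m9.png

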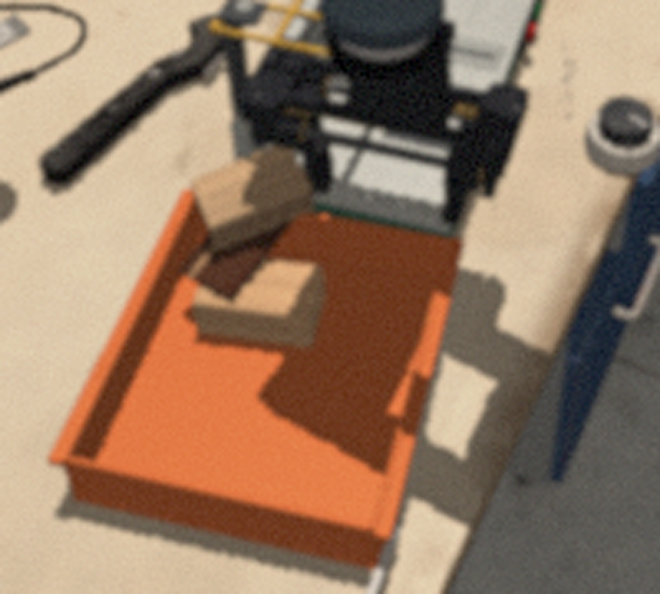

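The slip (235,270) leans between offcut_a and the bin's near wall. The plywood block (255,195) is on the table end and the rim, still against the finger. I'll push it further and then release it as before.

{"api": "carry_out", "payload": {
  "targets": [
    [12,0,0,0,1],
    [12,0,0,0,1],
    [12,0,0,0,1],
    [10,0,0,0,1],
    [0,0,0,0,1]
  ]
}}

```text
t: 13.92
tool_pos: [486.8, 196.1, 61.7]
ee_rot: [-2.039, -2.39, -0.0]
force: [0.5, 0.3, 0.2]
finger_gap: 88.3
grip_force: 0.1
```

```bash
cat > look.py <<'E'
from h import *
import sys
from itertools import product
st(); D={}
for c in("top","side"):
    a=cams.read_camera(c); cv2.imwrite(f"pics/{c}{sys.argv[1]}.png",a)
    for n in("offcut_a","waste_bin"):
        D[c,n]=[(np.array(d["bbox"]),d["confidence"]) for d in nets.spot_in(n,c)[:4]]; print(c,n,[(np.round(b),round(k,2)) for b,k in D[c,n]])
for (a,ka),(b,kb) in product(D["top","offcut_a"],D["side","offcut_a"]):
    # match by closest approach of centre rays
    ua,ub=[(q[:2]+q[2:])/2 for q in(a,b)]
    zs=np.arange(0,130,2.); e=[np.linalg.norm(ray("top",*ua,z)-ray("side",*ub,z)) for z in zs]; i=int(np.argmin(e))
    if e[i]<15: print("match",np.round(ua),np.round(ub),"T",(T(ray("top",*ua,zs[i]))+T(ray("side",*ub,zs[i])))/2,"err",e[i])
E
python3 look.py 10
```

```text
t 13.93 table [-32.2 217.7  61.7] toolx-vs-tableY deg 0.01083140266937644 F [0.5 0.3 0.2] gap 88.28699214464108
top offcut_a [(array([243., 169., 256., 179.]), 0.5)]
top waste_bin [(array([187., 166., 276., 251.]), 0.73)]
side offcut_a [(array([255., 279., 297., 304.]), 0.76), (array([253., 252., 283., 278.]), 0.68), (array([256., 275., 280., 289.]), 0.54)]
side waste_bin [(array([215., 266., 339., 372.]), 0.74), (array([379., 230., 401., 251.]), 0.32)]
```

{"api": "carry_out", "payload": {
  "targets": [
    [0,-15,0,0,1],
    [0,-35,0,0,1],
    [-40,-20,-40,0,1],
    [-50,0,-30,0,1],
    [-50,0,0,0,1]
  ]
}}

```text
t: 14.85
tool_pos: [440.7, 44.6, 134.2]
ee_rot: [2.036, 2.386, 0.004]
force: [-0.1, -0.8, 0.1]
finger_gap: 87.7
grip_force: 0.0
```

```bash
python3 look.py 11
```

```text
t 14.85 table [-101.6   75.4  134.2] toolx-vs-tableY deg -0.021353802658044187 F [-0.1 -0.8  0.1] gap 87.67277367425456
top offcut_a [(array([240., 168., 266., 199.]), 0.9), (array([235., 184., 258., 215.]), 0.84), (array([242., 178., 266., 198.]), 0.54)]
top waste_bin [(array([187., 164., 272., 254.]), 0.69)]
side offcut_a [(array([252., 253., 286., 279.]), 0.91), (array([257., 281., 299., 304.]), 0.73), (array([256., 264., 292., 290.]), 0.62)]
side waste_bin [(array([215., 264., 341., 370.]), 0.9)]
match [253. 184.] [269. 266.] T [ 68.1 224.4  64. ] err 3.3968203590533954
match [253. 184.] [274. 277.] T [ 66.9 226.8  26. ] err 11.59292058320967
match [247. 199.] [278. 293.] T [ 35.  255.3  14. ] err 8.231571631557028
match [254. 188.] [274. 277.] T [ 58.8 226.9  30. ] err 2.5813635390978407
```

```bash
python3 - <<'E'
from h import *
a=cv2.imread("pics/top11.png"); h=cv2.cvtColor(cv2.GaussianBlur(a,(3,3),0),cv2.COLOR_BGR2HSV)
print("cols",list(range(228,276,2)))
for v in range(160,220,2): print(v," ".join("%3d/%02d"%(h[v,u,1],h[v,u,2]//4) for u in range(228,276,2)))
E
```

```text
cols [228, 230, 232, 234, 236, 238, 240, 242, 244, 246, 248, 250, 252, 254, 256, 258, 260, 262, 264, 266, 268, 270, 272, 274]
160  48/55  48/55  47/55  47/56  46/56  46/56  47/56  45/56  47/55  47/56  47/55  47/55  47/55  47/55  47/56  48/56  49/56  48/55  49/55  48/55  48/55  50/55  51/55  54/54
162  48/56  47/56  48/56  46/56  46/56  46/56  48/56  48/56  46/56  47/56  46/55  47/55  47/55  47/55  46/56  46/56  49/56  49/56  50/56  65/54  76/50  62/45  59/43  50/39
164  48/56  47/56  48/56  45/56  45/56  45/56  46/56  48/56  47/56  47/56  47/55  47/55  49/55  52/55  60/55  68/55  72/55  56/55  50/55  88/53 109/43  47/30  21/26  14/26
166  47/56  48/56  47/56  44/56  45/56  45/56  47/56  50/55  52/55  57/55  64/55  78/55  95/54 110/55 126/55 140/55 130/55  69/55  48/56  79/54 103/46  34/30  11/30  13/35
168  47/56  47/56  49/56  49/56  54/55  63/55  73/55  91/54 103/55 121/55 132/54 139/54 139/53 145/52 162/51 167/52 153/51  83/52  51/55  75/54 101/50  39/34  14/35  15/43
170  60/55  69/55  83/55 100/55 114/55 134/55 145/55 154/55 154/54 149/53 126/53 110/52 103/51 103/45 129/35 159/3
[... 3485 characters left out ...]
38/37  16/50
212 167/56 166/56 165/56 165/56 166/56 167/55 142/46 114/46 113/45 124/45 140/45 152/48 159/52 163/54 165/56 163/57 166/57 163/57 164/56 167/47 169/40 158/38  59/34  16/47
214 166/56 166/56 165/56 166/56 166/56 165/56 165/52 157/50 160/50 162/53 165/55 166/56 165/56 164/57 165/56 164/57 164/56 163/57 164/56 166/51 165/40 161/42  77/34  16/45
216 167/56 165/56 167/56 165/56 165/56 166/56 165/56 166/56 166/56 164/56 166/56 166/57 165/56 164/57 163/57 163/57 166/57 163/57 163/57 165/54 167/43 165/42  92/34  15/41
218 167/56 166/56 166/56 166/56 166/56 167/56 166/56 165/56 165/56 164/56 165/56 165/56 165/56 165/56 164/56 164/57 164/57 163/57 164/57 166/55 165/42 165/41 120/36  21/36
```

```bash
python3 - <<'E'
from h import *
for n,q in(("RL",(241,175)),("RR",(253.5,169.5)),("FR",(262,194.5)),("FL",(249,199))):
    print(n,[T(ray("top",*q,z)) for z in(60,75,90)])
# c in side picture: pale pixels
h=cv2.cvtColor(cv2.GaussianBlur(cv2.imread("pics/side11.png"),(3,3),0),cv2.COLOR_BGR2HSV)
print(list(range(244,304,3)))
for v in range(248,310,3): print(v," ".join("%3d/%02d"%(h[v,u,1],h[v,u,2]//4) for u in range(244,304,3)))
E
```

```text
RL [array([ 96.2, 254.7,  60. ]), array([ 93.5, 252.4,  75. ]), array([ 90.9, 250.2,  90. ])]
RR [array([106.8, 217.7,  60. ]), array([104. , 215.8,  75. ]), array([101.2, 213.9,  90. ])]
FR [array([ 32.7, 202.9,  60. ]), array([ 30.8, 201.2,  75. ]), array([ 28.8, 199.5,  90. ])]
FL [array([ 25.3, 240.8,  60. ]), array([ 23.4, 238.7,  75. ]), array([ 21.5, 236.6,  90. ])]
[244, 247, 250, 253, 256, 259, 262, 265, 268, 271, 274, 277, 280, 283, 286, 289, 292, 295, 298, 301]
248  63/53  62/53  62/52  68/49  68/48  67/50  68/51  67/51  68/52  56/36  20/22  20/22  22/37  23/43  22/46  24/37  22/48  22/49  22/49  23/49
251  63/52  63/52  61/52  66/50  66/50  66/51  67/52  68/52  68/52  58/40  19/23  19/23  22/38  23/44  24/34  22/34  22/40  22/43  23/47  23/48
254  61/53  62/52  62/52  63/52  86/48  93/49  94/49  91/49  88/49  88/46  88/41  83/38  67/43  51/47  50/38  23/46  21/48  22/47  21/42  24/37
257  61/53  62/52  60/53  63/52  98/50 100/50 101/50 101/50 101/50 100/50 102/50 101/50 101/49 101/49  98/42  24/28  24/35  22/41  21/45  24/36
260  60/53  60/53  60/53  78/51 102/48 103/46 1
[... 1700 characters left out ...]
83/51 180/51 183/35 142/26 108/24 112/24 107/24 107/25 110/25 108/26 112/28 109/29 113/32 113/35 111/37 130/28 179/53 179/55
299 184/24 186/36 181/55 181/55 181/55 169/40 114/25 109/25 113/25 108/25 111/25 108/24 111/24 109/24 108/24 110/25 111/24 154/35 179/55 179/55
302 181/26 179/50 181/55 179/55 181/55 183/41 178/28 169/26 154/26 149/25 138/25 127/26 121/25 116/25 110/25 108/25 105/25 168/43 180/55 179/55
305 185/33 180/55 180/55 181/55 180/55 181/54 180/52 182/47 181/46 184/43 187/37 184/36 182/29 177/28 174/26 162/26 153/27 179/50 178/55 179/55
308 180/48 180/55 180/55 181/55 179/55 180/55 179/55 181/55 180/55 180/55 180/55 180/55 179/54 180/53 181/50 183/46 182/44 179/55 178/55 180/55
```

{"api": "carry_out", "payload": {
  "targets": [
    [50,0,-8,0,1],
    [50,0,0,0,1],
    [52,0,0,0,1],
    [0,50,0,0,1],
    [0,50,0,0,1]
  ]
}}

```text
t: 15.78
tool_pos: [514.2, 214.9, 139.3]
ee_rot: [-2.034, -2.393, 0.001]
force: [0.2, 0.7, 0.4]
finger_gap: 87.8
grip_force: 0.0
```

{"api": "carry_out", "payload": {
  "targets": [
    [0,50,0,0,1],
    [0,14,0,-5.5,1],
    [0,0,0,-5.5,1],
    [0,0,0,0,1]
  ]
}}

```text
t: 16.27
tool_pos: [576.8, 223.3, 138.6]
ee_rot: [-1.799, -2.573, 0.002]
force: [-0.5, 0.1, -0.7]
finger_gap: 88.2
grip_force: 0.0
```

```bash
python3 - <<'E'
from h import *
st(); delta(63,227,58,11)
a=cams.read_camera("wrist"); cv2.imwrite("pics/w1.png",a); print([(np.round(d["bbox"]),round(d["confidence"],2)) for d in nets.spot_in("offcut_c","wrist")[:4]])
for d in nets.spot_in("offcut_c","wrist")[:3]:
    b=d["bbox"]; print([T(ray("wrist",u,v,72)) for u,v in((b[0],b[1]),(b[2],b[1]),(b[2],b[3]),(b[0],b[3]))])
E
```

```text
t 16.27 table [ 60.9 230.3 138.6] toolx-vs-tableY deg 11.001520752961385 F [-0.5  0.1 -0.7] gap 88.15339751412534
shift [-3.7  1.6 80.6] turn 0.0015207529613849857
[(array([277., 185., 382., 251.]), 0.77), (array([303., 143., 373., 259.]), 0.66)]
[array([ 23.8, 239.8,  72. ]), array([100.2, 254.5,  72. ]), array([113., 203.,  72.]), array([ 31.5, 187.3,  72. ])]
[array([ 38. , 273.8,  72. ]), array([ 86.4, 283.1,  72. ]), array([107.7, 194.2,  72. ]), array([ 53.5, 183.7,  72. ])]
```

{"api": "carry_out", "payload": {
  "targets": [
    [-4,3,25,0,1],
    [0,0,22,0,1],
    [0,0,5,0,1],
    [0,0,5,0,1],
    [0,0,4,0,1]
  ]
}}

```text
t: 17.05
tool_pos: [582.7, 219.2, 79.4]
ee_rot: [1.802, 2.572, 0.002]
force: [-0.4, -0.4, 0.4]
finger_gap: 88.0
grip_force: 0.0
```

{"api": "carry_out", "payload": {
  "targets": [
    [0,0,4,0,1],
    [0,0,4,0,1],
    [0,0,4,0,1],
    [0,0,4,0,1],
    [0,0,0,0,1]
  ]
}}

```text
t: 17.68
tool_pos: [581.9, 218.9, 62.2]
ee_rot: [-1.802, -2.573, 0.001]
force: [0.3, -0.6, 0.1]
finger_gap: 88.4
grip_force: 0.0
```

No contact on the way down, so I'll close on the block.

{"api": "carry_out", "payload": {
  "targets": [
    [0,0,2,0,0.6],
    [0,0,0,0,0.6],
    [0,0,0,0,0.6],
    [0,0,0,0,0.6]
  ],
  "squeeze": 20
}}

```text
t: 18.18
tool_pos: [582.1, 219.0, 60.6]
ee_rot: [-1.802, -2.573, 0.0]
force: [-0.3, 0.2, -0.5]
finger_gap: 75.9
grip_force: 19.9
```

{"api": "carry_out", "payload": {
  "targets": [
    [0,0,-15,0,0.6],
    [0,0,-35,0,0.6],
    [30,-18,-10,0,0.6],
    [45,-27,0,0,0.6],
    [46,-28,0,0,0.6]
  ]
}}

```text
t: 18.8
tool_pos: [471.9, 308.6, 122.3]
ee_rot: [1.803, 2.571, 0.003]
force: [0.7, 0.8, -0.9]
finger_gap: 75.8
grip_force: 19.9
```

```bash
python3 look.py 12
```

```text
t 18.80 table [-29.2 331.1 122.3] toolx-vs-tableY deg 10.859420582289648 F [ 0.7  0.8 -0.9] gap 75.81262946065823
top offcut_a [(array([240., 179., 268., 199.]), 0.87), (array([233., 186., 259., 214.]), 0.79)]
top waste_bin [(array([185., 167., 275., 255.]), 0.61)]
side offcut_a [(array([268., 287., 307., 312.]), 0.81), (array([266., 268., 280., 279.]), 0.46)]
side waste_bin [(array([214., 278., 333., 373.]), 0.85)]
match [254. 189.] [273. 274.] T [ 57.6 226.7  42. ] err 7.764293345421807
match [246. 200.] [287. 299.] T [ 22.4 258.2   0. ] err 14.794044531004499
```

{"api": "carry_out", "payload": {
  "targets": [
    [0,0,40,0,0.6],
    [0,0,35,0,0.6],
    [0,0,14,0,0.6],
    [0,0,6,0,0.6],
    [0,0,0,0,0.6]
  ]
}}

```text
t: 19.73
tool_pos: [473.1, 307.8, 26.4]
ee_rot: [1.802, 2.572, 0.001]
force: [-0.4, -0.3, -1.8]
finger_gap: 76.1
grip_force: 19.9
```

{"api": "carry_out", "payload": {
  "targets": [
    [0,0,0,0,0.93],
    [0,0,0,0,0.93],
    [0,0,-50,0,0.95],
    [0,0,-55,0,0.95],
    [0,-50,0,0,0.95]
  ]
}}

```text
t: 20.35
tool_pos: [431.1, 292.6, 137.2]
ee_rot: [1.798, 2.566, 0.019]
force: [-0.5, -0.1, 0.0]
finger_gap: 83.8
grip_force: 0.0
```

{"api": "carry_out", "payload": {
  "targets": [
    [-30,-60,0,0,0.95],
    [-60,-10,0,0,0.95],
    [-60,0,0,0,0.95],
    [-60,0,0,0,0.95]
  ]
}}

```text
t: 20.85
tool_pos: [435.2, 71.1, 131.9]
ee_rot: [1.8, 2.572, 0.002]
force: [1.3, -0.2, -0.1]
finger_gap: 83.5
grip_force: 0.0
```

```bash
python3 look.py 13; python3 - <<'E'
from h import *
h=cv2.cvtColor(cv2.GaussianBlur(cv2.imread("pics/top13.png"),(3,3),0),cv2.COLOR_BGR2HSV)
print(list(range(232,274,2)))
for v in range(172,206,2): print(v," ".join("%3d/%02d"%(h[v,u,1],h[v,u,2]//4) for u in range(232,274,2)))
E
```

```text
t 20.85 table [-102.8  102.4  131.9] toolx-vs-tableY deg 10.970128836142912 F [ 1.3 -0.2 -0.1] gap 83.45369260651655
top offcut_a [(array([235., 186., 259., 210.]), 0.86), (array([239., 177., 268., 198.]), 0.85), (array([209., 205., 234., 238.]), 0.81)]
top waste_bin [(array([184., 164., 268., 255.]), 0.86)]
side offcut_a [(array([257., 280., 300., 304.]), 0.88), (array([257., 253., 291., 287.]), 0.8), (array([272., 312., 308., 341.]), 0.55)]
side waste_bin [(array([215., 256., 339., 370.]), 0.75)]
match [247. 198.] [278. 292.] T [ 35.8 253.5  14. ] err 4.47344766360936
match [254. 188.] [274. 270.] T [ 56.8 225.2  54. ] err 1.6778129223424991
match [222. 222.] [290. 326.] T [-23.8 333.5  22. ] err 1.0743102597666196
[232, 234, 236, 238, 240, 242, 244, 246, 248, 250, 252, 254, 256, 258, 260, 262, 264, 266, 268, 270, 272]
172 152/55 161/54 165/53 168/51 169/50 169/45 167/42 168/39 168/35 168/35 171/35 169/38 171/40 168/40 169/40 129/43  62/51  67/51 109/46  53/31   8/25
174 170/47 171/43 171/39 168/35 167/34 168/35 168/37 168/39 169/45 170/49 169/52 166/54 167/55 169/49 171/35 139/35 
[... 1599 characters left out ...]
03/51 102/49 103/47 102/43 114/30 148/26 151/27 146/25 145/24 148/24 155/31 122/31 120/41 108/51
198 167/56 167/55 148/49 106/50 103/54 100/54 101/54 102/53 100/54 100/55 101/53 112/40 159/38 167/40 167/39 166/35 166/35 166/41 141/36 120/38 119/49
200 165/56 168/56 157/51 113/49 102/53 102/54 100/54 100/54 101/54  99/55 101/54 114/46 159/50 166/55 166/54 168/47 168/43 167/43 150/38  72/33  38/46
202 166/56 167/56 163/53 125/47 103/52 100/54 100/55 100/54 101/54  99/55  99/55 106/49 149/49 165/56 165/56 168/50 168/45 169/41 158/39  72/32  20/38
204 166/56 166/56 165/55 140/49 105/51 100/54 100/55 100/54 101/54  99/55  99/55 102/52 135/47 163/55 164/57 166/51 168/42 168/35 161/34  89/28  27/30
```

Offcut_c is down in the bin at about (-24, 333). The slip still bridges offcut_a and the table's edge, so I'll pick it up across its width.

{"api": "carry_out", "payload": {
  "targets": [
    [63,12,-4,0,0.66],
    [63,12,0,0,0.66],
    [0,0,0,8,0.66],
    [0,0,0,8,0.66],
    [0,0,0,7,0.66]
  ]
}}

```text
t: 21.78
tool_pos: [413.0, 198.1, 134.5]
ee_rot: [-2.278, -2.162, 0.0]
force: [0.1, -0.1, 1.0]
finger_gap: 58.5
grip_force: 0.0
```

```bash
python3 - <<'E'
from h import *
st(); delta(58,230,135,-12)
E
```

```text
t 21.77 table [-104.7  231.3  134.5] toolx-vs-tableY deg -12.063796945519758 F [ 0.1 -0.1  1. ] gap 58.503524457833564
shift [ 32.7 159.4  -0.6] turn -0.06379694551975845
```

{"api": "carry_out", "payload": {
  "targets": [
    [11,53,0,0,0.66],
    [11,53,0,0,0.66],
    [11,53,0,0,0.66],
    [0,0,0,0,0.66]
  ]
}}

```text
t: 22.28
tool_pos: [576.4, 222.7, 133.5]
ee_rot: [-2.276, -2.165, 0.0]
force: [-0.4, 0.4, 0.7]
finger_gap: 58.3
grip_force: 0.0
```

```bash
python3 - <<'E'
from h import *
st(); a=cams.read_camera("wrist"); cv2.imwrite("pics/w2.png",a); D=nets.spot_in("offcut_b","wrist")
for d in D[:4]:
    b=d["bbox"]; print(np.round(b),round(d["confidence"],2),[T(ray("wrist",u,v,56))[:2] for u,v in((b[0],b[1]),(b[2],b[1]),(b[2],b[3]),(b[0],b[3]))])
h=cv2.cvtColor(cv2.GaussianBlur(a,(3,3),0),cv2.COLOR_BGR2HSV)
m=((h[...,2]<140)&(h[...,1]>95)&(h[...,1]<150)).astype(np.uint8); m=cv2.morphologyEx(m,cv2.MORPH_OPEN,np.ones((5,5)))
n,l,s,c=cv2.connectedComponentsWithStats(m)
for i in np.argsort(-s[1:,4])[:4]+1:
    bx=cv2.boxPoints(cv2.minAreaRect(np.argwhere(l==i)[:,::-1].astype(np.float32))); print(s[i],[T(ray("wrist",u,v,56))[:2] for u,v in bx])
E
```

```text
t 22.27 table [ 60.5 229.8 133.5] toolx-vs-tableY deg -11.943116057469778 F [-0.4  0.4  0.7] gap 58.33048555775807
[136.  52. 251. 145.] 0.93 [array([-46.4, 363. ]), array([ 30.6, 346.6]), array([ 13.3, 285.8]), array([-70.4, 303.5])]
[295. 150. 357. 258.] 0.89 [array([ 44.7, 275.6]), array([ 90.3, 266. ]), array([ 74.3, 177.8]), array([ 23.7, 188.4])]
[236. 131. 335. 216.] 0.65 [array([  5.7, 297.6]), array([ 76.8, 282.6]), array([ 63.7, 217.6]), array([-13.4, 233.8])]
[ 238  133   95   39 1097] [array([ -0.8, 282. ]), array([ 72.1, 283.6]), array([ 72.6, 269.7]), array([ -1.6, 267.9])]
[192  98  38  33 853] [array([-19.3, 326.6]), array([  6.6, 324.2]), array([  2.8, 302.2]), array([-23.8, 304.5])]
[238  98  11  13 103] [array([ 13.6, 319.9]), array([ 20.6, 318.4]), array([ 18.3, 310.4]), array([ 11.3, 311.9])]
[338 169   6  19  96] [array([ 73.5, 254.7]), array([ 77.2, 253.9]), array([ 74.5, 240. ]), array([ 70.7, 240.8])]
```

{"api": "carry_out", "payload": {
  "targets": [
    [0,-2,35,0,0.66],
    [0,0,30,0,0.66],
    [0,0,8,0,0.66],
    [0,0,5,0,0.66],
    [0,0,3,0,0.66]
  ]
}}

```text
t: 23.0
tool_pos: [573.5, 221.1, 54.8]
ee_rot: [2.278, 2.162, 0.003]
force: [0.1, 0.2, -0.2]
finger_gap: 58.3
grip_force: 0.0
```

{"api": "carry_out", "payload": {
  "targets": [
    [0,0,1,0,0.66],
    [0,0,0,0,0.4],
    [0,0,0,0,0.4],
    [0,0,0,0,0.4]
  ],
  "squeeze": 15
}}

```text
t: 23.5
tool_pos: [573.3, 220.7, 52.9]
ee_rot: [2.279, 2.162, 0.001]
force: [0.7, 0.5, 0.6]
finger_gap: 35.6
grip_force: 0.6
```

{"api": "carry_out", "payload": {
  "targets": [
    [0,0,0,0,0.64],
    [0,0,0,0,0.64],
    [0,0,3,0,0.64],
    [0,0,3,0,0.64],
    [0,0,1,0,0.64]
  ]
}}

```text
t: 24.12
tool_pos: [572.6, 220.8, 45.1]
ee_rot: [-2.278, -2.162, 0.001]
force: [0.3, 0.3, 0.8]
finger_gap: 56.7
grip_force: 0.3
```

{"api": "carry_out", "payload": {
  "targets": [
    [0,0,0,0,0.45],
    [0,0,0,0,0.45],
    [0,0,0,0,0.45]
  ]
}}

```text
t: 24.5
tool_pos: [573.0, 220.7, 45.6]
ee_rot: [2.279, 2.162, 0.0]
force: [-1.3, 0.9, 0.4]
finger_gap: 39.8
grip_force: 0.3
```

```bash
python3 look.py 14; python3 - <<'E'
from h import *
a=cams.read_camera("wrist")
for d in nets.spot_in("offcut_b","wrist")[:4]:
    b=d["bbox"]; print(np.round(b),round(d["confidence"],2),[T(ray("wrist",u,v,45))[:2] for u,v in((b[0],b[1]),(b[2],b[1]),(b[2],b[3]),(b[0],b[3]))])
E
```

```text
t 24.50 table [ 56.8 228.4  45.6] toolx-vs-tableY deg -12.077981362204788 F [-1.3  0.9  0.4] gap 39.75606333002024
top offcut_a []
top waste_bin [(array([186., 178., 276., 255.]), 0.63)]
side offcut_a [(array([257., 279., 299., 303.]), 0.72), (array([286., 172., 363., 271.]), 0.72), (array([272., 312., 308., 341.]), 0.69), (array([255., 263., 277., 286.]), 0.55)]
side waste_bin [(array([215., 261., 340., 370.]), 0.67)]
[194. 133. 356. 264.] 0.97 [array([  8.6, 300.1]), array([ 84.8, 283.8]), array([ 72. , 214.6]), array([-14.4, 233.1])]
[ 28.  13. 223. 162.] 0.93 [array([-45.5, 364.3]), array([ 37.8, 346.5]), array([ 18.1, 283.9]), array([-76.8, 304.2])]
[277. 167. 371. 352.] 0.77 [array([ 43.5, 275.6]), array([ 89.5, 265.8]), array([ 70.6, 154.5]), array([ 14.9, 166.4])]
```

{"api": "carry_out", "payload": {
  "targets": [
    [0,0,-10,0,0.45],
    [0,0,-40,0,0.45],
    [0,0,-40,0,0.66],
    [-8,-50,0,0,0.66],
    [-8,-50,0,0,0.66]
  ]
}}

```text
t: 25.52
tool_pos: [472.1, 209.8, 137.0]
ee_rot: [2.278, 2.161, 0.003]
force: [-0.9, 0.0, 0.5]
finger_gap: 58.1
grip_force: 0.0
```

{"api": "carry_out", "payload": {
  "targets": [
    [-16,-55,0,0,0.66],
    [-60,0,0,0,0.66],
    [-60,0,0,0,0.66]
  ]
}}

```text
t: 25.9
tool_pos: [410.0, 76.3, 136.7]
ee_rot: [2.274, 2.165, 0.002]
force: [1.5, -0.7, 0.5]
finger_gap: 58.1
grip_force: 0.0
```

```bash
python3 look.py 15; python3 - <<'E'
from h import *
h=cv2.cvtColor(cv2.GaussianBlur(cv2.imread("pics/top15.png"),(3,3),0),cv2.COLOR_BGR2HSV)
print(list(range(230,274,2)))
for v in range(172,214,2): print(v," ".join("%3d/%02d"%(h[v,u,1],h[v,u,2]//4) for u in range(230,274,2)))
E
```

```text
t 25.90 table [-126.9  111.5  136.7] toolx-vs-tableY deg -11.889417903652294 F [ 1.5 -0.7  0.5] gap 58.13014733237132
top offcut_a [(array([235., 187., 259., 215.]), 0.73), (array([214., 206., 233., 235.]), 0.66), (array([241., 174., 271., 202.]), 0.65)]
top waste_bin [(array([186., 168., 272., 257.]), 0.56)]
side offcut_a [(array([254., 254., 292., 282.]), 0.91), (array([272., 308., 310., 341.]), 0.63)]
side waste_bin [(array([333., 152., 346., 175.]), 0.7), (array([213., 254., 340., 371.]), 0.64)]
match [224. 220.] [291. 325.] T [-21.2 327.   16. ] err 1.8128958419954875
match [256. 188.] [273. 268.] T [ 58.3 219.3  54. ] err 9.386002716302245
[230, 232, 234, 236, 238, 240, 242, 244, 246, 248, 250, 252, 254, 256, 258, 260, 262, 264, 266, 268, 270, 272]
172 141/55 152/55 162/54 166/53 168/51 169/50 169/45 164/40 161/35 164/31 168/33 168/35 171/37 170/40 168/40 168/39 127/43  63/51  67/51 110/46  53/31   5/25
174 167/50 170/47 171/43 169/39 169/35 169/34 154/34 129/30 122/23 132/22 160/31 167/46 168/54 167/55 167/49 168/36 137/35  71/46  62/48 108/41  59/30   8/25
176 168/34 172/34 1
[... 2282 characters left out ...]
03/52 132/47 165/53 167/53 168/51 168/42 168/35 159/34  86/29  25/33
206 165/56 167/56 165/56 165/56 151/51 108/50 101/54 100/55  99/55 100/54 100/55  99/55 101/53 122/46 161/53 167/56 167/47 164/34 166/32 166/35 105/31  25/40
208 167/56 165/56 165/56 165/56 159/52 116/48 102/53  99/55 100/55 101/54 101/54 100/54 102/50 113/45 155/51 167/55 169/47 165/40 166/38 169/41 129/36  28/40
210 166/56 167/56 165/56 166/56 163/54 128/48 102/53 102/54 100/53 103/50 108/46 117/45 132/44 148/46 163/54 165/56 165/55 165/54 165/47 166/43 143/38  37/37
212 165/55 165/56 165/56 165/56 166/55 143/46 112/46 114/45 125/45 140/45 152/48 160/52 164/54 164/56 164/56 164/57 163/57 164/56 168/47 169/40 157/39  56/35
```

```bash
python3 - <<'E'
from h import *
for n,p in(("rim x100",(100,191,50)),("rim x60",(60,191,50)),("rim x30",(30,191,50)),("rim x0",(0,191,50)),("table x60",(60,180,60)),("floor x60",(60,193,4))): print(n,np.round(proj("side",W(*p))),"top",np.round(proj("top",W(*p))))
for q in((246,173),(267,187),(260,199.5),(240,186)): print([T(ray("top",*q,z)) for z in(5,45,60)])
h=cv2.cvtColor(cv2.GaussianBlur(cv2.imread("pics/side15.png"),(3,3),0),cv2.COLOR_BGR2HSV)
print(list(range(244,304,3)))
for v in range(246,306,2): print(v," ".join("%3d/%02d"%(h[v,u,1],h[v,u,2]//4) for u in range(244,304,3)))
E
```

```text
rim x100 [264. 257.] top [264. 171.]
rim x60 [279. 260.] top [265. 185.]
rim x30 [290. 263.] top [267. 195.]
rim x0 [302. 266.] top [268. 206.]
table x60 [280. 254.] top [269. 184.]
floor x60 [280. 273.] top [267. 187.]
[array([109.8, 247.7,   5. ]), array([102.6, 242.1,  45. ]), array([ 99.9, 240. ,  60. ])]
[array([ 59.8, 191.8,   5. ]), array([ 54. , 187.7,  45. ]), array([ 51.8, 186.2,  60. ])]
[array([ 26.1, 216.8,   5. ]), array([ 21.3, 212.1,  45. ]), array([ 19.5, 210.3,  60. ])]
[array([ 74., 270.,   5.]), array([ 67.8, 263.7,  45. ]), array([ 65.5, 261.4,  60. ])]
[244, 247, 250, 253, 256, 259, 262, 265, 268, 271, 274, 277, 280, 283, 286, 289, 292, 295, 298, 301]
246  63/53  62/54  61/54  64/52  69/49  65/51  67/52  67/52  67/52  52/34  20/22  17/19  24/40  23/49  24/49  22/40  22/44  23/50  24/50  22/49
248  62/53  61/54  63/53  67/50  69/49  66/52  68/52  68/52  68/52  55/37  19/23  22/23  23/38  23/44  23/47  23/38  22/49  23/50  24/50  22/49
250  63/53  63/53  63/53  67/50  68/50  66/52  67/52  69/53  67/53  59/40  22/23  23/25  22/38  24/40  23/36  23/33  23/44  23/48 
[... 3201 characters left out ...]
82/51 180/55 181/55 156/37 105/25 110/25 109/25 106/25 110/25 111/26 111/28 111/30 110/33 110/36 109/38 129/28 179/54 179/56
298 187/24 188/32 180/55 181/55 180/56 166/43 109/25 105/26 114/25 110/25 111/24 109/25 109/25 109/25 110/26 108/26 109/26 147/33 178/55 179/56
300 192/24 184/42 179/56 180/55 179/56 172/43 128/26 124/26 114/25 113/26 110/26 113/25 110/25 108/25 111/25 112/25 112/24 163/39 180/56 179/56
302 183/26 181/50 180/56 180/55 180/56 182/41 172/28 171/26 155/26 151/25 137/26 128/26 119/26 116/25 111/25 110/25 109/25 169/44 178/56 179/56
304 184/31 179/55 180/55 179/55 180/55 180/50 181/45 186/36 184/36 185/33 181/30 173/28 171/26 160/26 147/26 136/26 129/26 174/48 179/56 180/56
```

```bash
python3 - <<'E'
from h import *
for a,b in(((267,187),(284,255.5)),((260,199.5),(291,268)),((246,173),(254,273)),((240,186),(263,285))):
    zs=np.arange(0,110,1.); e=[np.linalg.norm(ray("top",*a,z)-ray("side",*b,z)) for z in zs]; i=int(np.argmin(e)); print((T(ray("top",*a,zs[i]))+T(ray("side",*b,zs[i])))/2,e[i])
E
```

```text
[ 49.6 185.1  64. ] 3.537766463678463
[ 19.8 210.8  58. ] 0.5074495668559236
[102.6 241.8  46. ] 0.4504367091058469
[ 68.8 264.4  42. ] 1.213678373569725
```

{"api": "carry_out", "payload": {
  "targets": [
    [0,0,0,-6,1],
    [0,0,0,-6,1],
    [50,0,0,0,1],
    [52,0,0,0,1],
    [0,50,0,0,1]
  ]
}}

```text
t: 26.82
tool_pos: [440.4, 190.6, 135.2]
ee_rot: [-2.029, -2.396, 0.002]
force: [0.4, -1.0, 1.0]
finger_gap: 88.4
grip_force: 0.0
```

{"api": "carry_out", "payload": {
  "targets": [
    [0,60,0,0,1],
    [0,60,0,0,1],
    [0,0,0,0,1]
  ]
}}

```text
t: 27.2
tool_pos: [564.5, 206.5, 134.0]
ee_rot: [-2.037, -2.391, 0.001]
force: [-0.4, -0.0, -0.1]
finger_gap: 88.2
grip_force: 0.0
```

```bash
python3 - <<'E'
from h import *
st(); delta(46,213,52)
a=cams.read_camera("wrist"); cv2.imwrite("pics/w3.png",a); D=nets.spot_in("offcut_b","wrist")
for d in D[:4]:
    b=d["bbox"]; print(np.round(b),round(d["confidence"],2),[T(ray("wrist",u,v,54))[:2] for u,v in((b[0],b[1]),(b[2],b[1]),(b[2],b[3]),(b[0],b[3]))])
E
```

```text
t 27.20 table [ 46.2 215.7 134. ] toolx-vs-tableY deg 0.06009904219679476 F [-0.4 -0.  -0.1] gap 88.16080300308448
shift [-2.7 -0.1 82. ] turn 0.06009904219679476
[288. 134. 404. 251.] 0.86 [array([ 15.7, 268.8]), array([102.3, 268.9]), array([109.4, 173.5]), array([ 12.6, 173.2])]
[174.  11. 287.  96.] 0.63 [array([-58.4, 350.4]), array([ 17.6, 350.4]), array([ 15.7, 296.3]), array([-66. , 296.2])]
[258. 115. 364. 188.] 0.61 [array([ -5.9, 282.5]), array([ 72.2, 282.6]), array([ 74.2, 227.9]), array([ -9.3, 227.8])]
```

{"api": "carry_out", "payload": {
  "targets": [
    [-3,2,35,0,1],
    [0,0,30,0,1],
    [0,0,8,0,1],
    [0,0,6,0,1],
    [0,0,4,0,1]
  ]
}}

```text
t: 27.92
tool_pos: [565.2, 202.1, 53.7]
ee_rot: [2.039, 2.388, 0.002]
force: [0.1, 0.2, -0.6]
finger_gap: 88.0
grip_force: 0.0
```

{"api": "carry_out", "payload": {
  "targets": [
    [4,-8,0,0,1],
    [6,-8,0,0,1],
    [8,-8,0,0,1],
    [8,-8,3,0,1],
    [10,-8,2,0,1]
  ]
}}

```text
t: 28.55
tool_pos: [518.6, 231.6, 47.4]
ee_rot: [-2.04, -2.389, 0.0]
force: [0.2, -0.4, -0.1]
finger_gap: 88.0
grip_force: 0.0
```

{"api": "carry_out", "payload": {
  "targets": [
    [10,-8,0,0,1],
    [10,-6,0,0,1],
    [10,-4,0,0,1],
    [0,0,0,0,1]
  ]
}}

```text
t: 29.05
tool_pos: [496.6, 258.6, 47.6]
ee_rot: [2.039, 2.39, 0.0]
force: [-0.3, -0.4, -0.9]
finger_gap: 88.2
grip_force: 0.0
```

```bash
python3 look.py 16; python3 - <<'E'
from h import *
a=cams.read_camera("wrist"); cv2.imwrite("pics/w4.png",a); D=nets.spot_in("offcut_b","wrist")
for d in D[:4]:
    b=d["bbox"]; print(np.round(b),round(d["confidence"],2),[T(ray("wrist",u,v,50))[:2] for u,v in((b[0],b[1]),(b[2],b[1]),(b[2],b[3]),(b[0],b[3]))])
E
```

```text
t 29.05 table [-12.6 277.9  47.6] toolx-vs-tableY deg -0.00772533257859701 F [-0.3 -0.4 -0.9] gap 88.2106808248397
top offcut_a [(array([243., 182., 255., 214.]), 0.64), (array([218., 227., 224., 239.]), 0.62), (array([247., 191., 266., 213.]), 0.58)]
top waste_bin [(array([184., 162., 275., 247.]), 0.59)]
side offcut_a [(array([275., 276., 300., 297.]), 0.81), (array([275., 312., 310., 343.]), 0.69), (array([258., 286., 299., 303.]), 0.63)]
side waste_bin [(array([213., 263., 342., 374.]), 0.6)]
match [249. 198.] [288. 287.] T [ 24.8 244.1  28. ] err 14.567007247849267
match [249. 198.] [279. 295.] T [ 37.6 250.7   0. ] err 4.755638261305783
match [256. 202.] [288. 287.] T [ 22.3 228.4   8. ] err 4.598716074039556
[330. 218. 455. 352.] 0.92 [array([ -8.6, 294.4]), array([ 55.5, 294.3]), array([ 65.5, 209.7]), array([ -8.3, 209.8])]
[218.  89. 372. 197.] 0.61 [array([-59.6, 356.5]), array([ 10.5, 356.4]), array([ 12.6, 305.4]), array([-64.7, 305.5])]
[334. 210. 483. 285.] 0.58 [array([ -6.3, 298.3]), array([ 69.2, 298.2]), array([ 75.4, 255. ]), array([ -6. , 255.2])]
```

{"api": "carry_out", "payload": {
  "targets": [
    [0,0,-40,0,1],
    [0,-30,-45,0,1],
    [-40,-40,0,0,1],
    [-60,-20,0,0,1],
    [-60,0,0,0,1]
  ]
}}

```text
t: 30.08
tool_pos: [432.0, 85.3, 132.8]
ee_rot: [2.038, 2.39, 0.0]
force: [0.7, 0.5, -0.4]
finger_gap: 87.8
grip_force: 0.0
```

```bash
python3 look.py 17; python3 - <<'E'
from h import *
h=cv2.cvtColor(cv2.GaussianBlur(cv2.imread("pics/top17.png"),(3,3),0),cv2.COLOR_BGR2HSV)
print(list(range(230,274,2)))
for v in range(176,220,2): print(v," ".join("%3d/%02d"%(h[v,u,1],h[v,u,2]//4) for u in range(230,274,2)))
h=cv2.cvtColor(cv2.GaussianBlur(cv2.imread("pics/side17.png"),(3,3),0),cv2.COLOR_BGR2HSV)
print(list(range(250,310,3)))
for v in range(250,308,3): print(v," ".join("%3d/%02d"%(h[v,u,1],h[v,u,2]//4) for u in range(250,310,3)))
E
```

```text
t 30.07 table [-103.8  117.   132.8] toolx-vs-tableY deg 0.017308999920928075 F [ 0.7  0.5 -0.4] gap 87.7846628730712
top offcut_a [(array([237., 192., 265., 212.]), 0.95), (array([237., 182., 254., 215.]), 0.6)]
top waste_bin []
side offcut_a [(array([274., 310., 310., 340.]), 0.79)]
side waste_bin [(array([214., 257., 342., 371.]), 0.7)]
[230, 232, 234, 236, 238, 240, 242, 244, 246, 248, 250, 252, 254, 256, 258, 260, 262, 264, 266, 268, 270, 272]
176 170/34 171/35 171/36 172/38 169/41 170/47 169/51 168/54 167/55 168/55 166/56 167/56 166/56 165/56 168/51 168/35 155/30  86/35  64/39 117/40  84/32  14/23
178 169/45 168/50 168/53 168/54 168/55 167/56 166/56 166/56 167/56 166/56 165/56 165/56 164/56 165/56 168/51 166/36 168/33 122/32  70/30 124/40 109/35  48/29
180 167/56 168/56 167/56 167/56 167/56 168/56 164/56 162/56 156/55 150/56 162/56 165/56 165/56 164/56 166/54 167/39 166/34 135/31  72/29 121/39 133/45 102/46
182 167/56 167/56 167/56 165/56 162/55 153/55 143/54 129/54 118/54 113/54 145/52 165/56 165/56 165/56 166/55 166/40 166/33 145/30  76/29 112/39 110/46  57/46
184 167/56 165/
[... 5109 characters left out ...]
80/56 152/37 106/25 109/25 113/25 123/20 142/20 141/21 146/21 143/20 120/22 112/42 111/45 120/28 178/50 178/56 178/56 178/56
298 182/54 180/55 180/56 164/43 113/25 109/25 113/25 112/25 116/22 131/19 142/19 131/19 110/25 110/26 112/26 149/33 179/56 178/56 178/56 178/56
301 181/55 180/55 179/56 180/42 152/26 147/26 132/26 120/26 117/26 115/26 123/21 113/23 113/25 108/25 110/25 164/42 179/56 179/56 179/56 180/56
304 181/55 180/55 180/55 180/50 183/45 187/32 187/27 188/26 181/26 172/27 167/26 161/27 148/26 135/26 128/26 175/48 179/56 178/56 177/56 178/56
307 181/55 179/56 180/55 178/56 179/56 180/55 181/43 191/29 188/26 188/26 188/26 188/26 184/33 184/37 182/36 178/54 177/56 178/56 176/56 178/56
```

```bash
python3 - <<'E'
from h import *
for a,b in(((262.5,194.5),(290,267)),((262.5,209),(301,275)),((235,193),(268,291)),((235,207),(281,301)),((249,200.5),(284,283))):
    zs=np.arange(0,110,1.); e=[np.linalg.norm(ray("top",*a,z)-ray("side",*b,z)) for z in zs]; i=int(np.argmin(e)); print((T(ray("top",*a,zs[i]))+T(ray("side",*b,zs[i])))/2,e[i])
E
```

```text
[ 30.5 202.1  48. ] 7.402607213511627
[ -5.  209.5  39. ] 2.0895148330907594
[ 49.6 279.9  47. ] 0.25304781774715407
[ 13.3 287.7  35. ] 4.273579672322794
[ 24.4 244.3  41. ] 2.054023890436201
```

The slip now lies on offcut_a inside the bin, about 20 mm clear of the table end with its middle near z = 41. Handing in.

```bash
python3 -c "
from cell import job
print(job.finish_job())"
```

```text
the job is handed in; nothing more can be done
None
```

I handed the job in with all three offcuts in the orange bin and clear of the table, going by my last camera measurements; the hand-in returned no verdict.

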